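# Load a printing block into the spring board holder

### The job

Mount the carrier board with the printing block, now lying on the desk, in the spring board holder: push one short edge into the groove of one sprung jaw, lower the opposite edge inside the other jaw's lip and let go, so that the board lies flat, block upward, held under both lips and centred by the springs. Push gently, do not ram the holder or run a jaw hard into its end stop, and leave the jar, book, weight and finishing tool where they are.

Things in the scene. Friction and masses are not known exactly. Their poses are not given: they have to be found in the camera images.
- board: light wooden carrier board, 110 (x) by 76 (y) by 6 mm thick, about 0.14 kg. A darker block with a brass face is glued on its middle, 46 (x) by 30 (y) by 30 mm high: grip it across its 30 mm width. Origin: centre of the board's underside; z up towards the block. Either short edge (x = -55 or +55 mm) may go into either jaw
- holder: spring board holder fixed to the desk: wooden base 230 (x) by 100 (y) by 12 mm, with two identical aluminium jaws facing each other along x. Origin: centre of the base's underside, on the desk; z up. Both jaws sit on a carriage that is clamped up to 9 mm either way along x; this setting is not measured, find it by touch. A bar between the jaws stays below 28 mm
- grooves (a point): point on the holder 34 mm above its origin, level with the floors of the jaws' grooves. Each groove opens to the middle, is 11 mm high and 81 mm wide between end cheeks 10 mm deep; a 4 mm thick lip (top 49 mm above the desk) overhangs 5 mm from the groove's back; the floor reaches 12 mm from the back. Backs rest at x = -52 and +52 mm, plus the carriage's setting
- jaw_a (a joint): outward slide of the jaw at the holder's -x side, m, 0 at rest, 0.015 at its hard stop; about 0.003 with a board centred. The spring resists with 4 N at once and 0.6 N more per mm. It must be pushed out at least 0.011, best about 0.013, to let the board's other edge pass the other lip
- jaw_b (a joint): the same for the jaw at the holder's +x side, sliding towards +x
- ink_jar: bystander: squat glass jar with brass cap, 52 mm across, 55 mm high; origin at the centre of its underside
- book: bystander: small green book lying flat, 130 by 90 by 26 mm; origin at the centre of its underside
- weight: bystander: brass paperweight, 60 mm across, 62 mm high; origin at the centre of its underside
- finisher: bystander: finishing tool with wooden handle, 160 mm long, lying along its x; origin under its middle
Not all that is in view belongs to the job. Of the things that look like the board, the largest one is meant.

How it is judged:
On the way:
1. the board has pushed one jaw out by more than 9 mm (contact force between board and holder above 4 N and value of joint any of jaw_a, jaw_b above 0.009 m), for 0.1 s.
At the end, for the whole second after the job is handed in: The board lies flat (within 0.04 rad), block upward, on both groove floors (underside 31 to 37.5 mm above the holder's origin), in line with the holder (0.08 rad, 6 mm sideways, 13 mm along), with both jaws pressed out 1 to 5 mm by it, released and at rest (value of joint jaw_a between 0.001 and 0.005 m and value of joint jaw_b between 0.001 and 0.005 m and angle between board's own z axis and vertical below 0.04 rad and z of board in the frame of holder between 0.031 and 0.0375 m and x of board in the frame of holder between -0.013 and 0.013 m and y of board in the frame of holder between -0.006 and 0.006 m and angle between the x axis of board and the x axis of holder, either way round below 0.08 rad and linear speed of board below 0.02 m/s); the robot touches nothing.
It fails at once if the holder or a jaw is pushed or struck with more than 25 N (contact force between anything else and holder above 25 N).
It fails at once if the ink jar, book, weight or finishing tool is moved more than 20 mm (distance of any of ink_jar, book, weight, finisher from where it was at the start of the episode above 0.02 m).
It also fails if it takes over 53 s, if anything falls off the work surface, if the arm or the gripper's body presses on something with over 40 N, if the wrist force passes 120 N, or if a joint passes its speed limit or range.

### The arm

A 6-joint arm with a two-finger parallel gripper is mounted at the origin on the work surface. World frame = base frame: x ahead of the robot, y to its left, z up, the work surface at z = 0. Lengths are in m, angles in rad, forces in N, time in s.
With the tool pointing down it reaches from about 0.375 to 0.925 m from the base axis. Payload 5.7 kg.
Tool frame: the origin (TCP) lies at the very end of the fingers, on their centre line; the grasp point (between the pads) lies 19 mm behind it; z points along the fingers, y is the line along which they close (so a half turn about z gives the same grasp; the last joint's range is limited). The gripper opens to 85 mm and grips with 20 to 120 N. Pads are 22 mm wide; open, the fingers measure 114 mm over their backs; the gripper's body (76 mm by 85 mm) begins 54 mm behind the grasp point. The pads swing forward as they close: fully open they stand 13 mm farther back than shut.
Start: joints at [1.172, 0.359, 1.51, -0, 1.272, -0.115], TCP at [0.168, 0.576, 0.231] pointing down, gripper open.
Joint ranges: [-2.97, 2.97], [-1.01, 2.36], [0.21, 2.38], [-0.96, 4.11], [0.2, 2.71], [-2.98, 2.98]. Speed limits (rad/s): [2.39, 2.39, 3.14, 3.14, 3.14, 3.14].

### API

Orientations are given as a unit quaternion [w, x, y, z].
In Python, from cell import manip gives the robot as it stands.
- The arm moves only by the shell command python3 -m handwheel 'ROWS' [FORCE]. ROWS is JSON, a list of rows, each a list of 7 numbers: the shift along the tool's x, y, z in cm, then the turn, a rotation vector about the tool's x, y, z in rad, then the finger opening in cm, from 0 to 8.54. A call has 1 to 8 rows; each row is the pose to reach, as a shift and turn from the pose commanded when the call began, along the tool's axes at that moment; what a row does not reach only later rows make up. A row lasts 1/12 s, in which the tool goes at most 41.7 mm and 7.16 degrees, less where a joint would pass 70% of its speed; a pose out of reach is approached as far as the arm can. A call with a gripper value outside its range is refused whole. The fingers move at their own pace and stop on an object; FORCE is the grip in N (left out, the last holds). Time passes only in rows, so rows that repeat a pose let the fingers close. It gives the time, the measured TCP pose, the force, the opening and the grip force at its end, in the units of the state.
- manip.read_state(): the state, without advancing time (a new reading comes with each control period).
- manip.snapshot(name): name is "scene" or "top" or "wrist"; returns a dict with "img" (420x560x3 uint8, red, green, blue), "fovy" (degrees; the focal length in pixels is half the picture's height over the tangent of half this angle, whatever the lens; pixels are square), "cx", "cy" (the principal point, pixels), "k1" (the pictures are not rectified: a ray, as slopes to the right and down, at radius r is drawn at 1 + k1 r^2 times it, then the intrinsics apply), "extrinsics" (4x4, takes a point from world to camera coordinates). Camera axes: x right, y up, looking along -z (the intrinsics and any distortion apply to the point x, -y, -z); pixel columns grow to the right and rows downward; lengths in m; the calibration is good to about 2 mm. A picture is of the moment at which its call begins. There is no depth.
- manip.finish_job(): hands the job in; it is judged then, once.
Trained networks look in a picture, given as the dict that the camera call returned (one of the last four; its "shot" number tells which), for a name from the list of things; names that differ only in an ending like _2 or _b are one class to them, and where a whole thing is asked for, a point or a joint stands for the part that bears it (a point fixed in the world has none). Each returns a list of dicts, best first, with "p" (0 to 1); they miss things now and then, are a little off and sometimes report something else, mostly with a low value. They report only what shows in the picture. A call takes as long as a camera call. They do not tell look-alikes from the thing itself.
- manip.recognise(picture, target): "at" ([x, y, z] in m, in world coordinates, good to about 4 mm: the middle of the surface that is visible of it).
The state is a dict: "t": time; "q": joint angles; "dq": joint speeds; "joint_efforts": joint torques, N m; "eef_pos": TCP position; "orientation": TCP orientation; "force": force on the tool from outside, world axes, zero at the start; "torque": the same for the moment, N m; "width": opening from 0.0 (shut) to 1.0 (fully open); "gripper_force": force on a finger pad.
Only numpy, scipy, OpenCV 4.12 (cv2) and the standard library are available. Lean on these libraries where they do the work, as an engineer would, in place of code of your own. Each camera call takes 0.05 s, during which the arm holds its last target. There are 200 camera calls.

## Working session

There is one attempt and no reset: what is moved stays moved. The work goes in short steps, Python scripts to look and compute and a shell command to move; the robot and the scene stay as the last step left them, time stands still between calls to the robot, and variables do not carry over. Pictures are saved under pics/ and viewed, at most 10 in all, crops included, and the job is handed in when it is done.

```bash
ls; mkdir -p pics; cat > h.py <<'E'
import numpy as np, cv2, json
from cell import manip
from scipy.spatial.transform import Rotation as R
def snap(n,f=None):
    s=manip.snapshot(n)
    if f: cv2.imwrite('pics/'+f,s['img'][:,:,::-1])
    return s
def fl(s): return s['img'].shape[0]/2/np.tan(np.radians(s['fovy'])/2)
def unproj(s,u,v,z):
    f=fl(s); d=np.array([(u-s['cx'])/f,(v-s['cy'])/f]); x=d.copy()
    for _ in range(20): x=d/(1+s['k1']*(x@x))
    E=np.array(s['extrinsics']); Rm=E[:3,:3]; c=-Rm.T@E[:3,3]
    r=Rm.T@np.array([x[0],-x[1],-1]); return c+r*(z-c[2])/r[2]
def proj(s,p):
    E=np.array(s['extrinsics']); q=E[:3,:3]@np.array(p)+E[:3,3]
    x=np.array([q[0],-q[1]])/-q[2]; x=x*(1+s['k1']*(x@x)); return fl(s)*x+[s['cx'],s['cy']]
def st():
    s=manip.read_state(); w,x,y,z=s['orientation']; return s,np.array(s['eef_pos']),R.from_quat([x,y,z,w])
E
cat > a.py <<'E'
from h import *
np.set_printoptions(precision=4,suppress=True)
for n in ['scene','top']:
    s=snap(n,n+'0.png')
    for t in ['board','holder','grooves','jaw_a','ink_jar','book','weight','finisher']:
        print(n,t,[(np.round(d['at'],3),round(d['p'],2),proj(s,d['at']).round()) for d in manip.recognise(s,t)[:4]])
q,p,r=st(); print(q['t'],p,r.as_matrix())
E
python3 a.py
```

```text
pics
scene board [(array([0.534, 0.151, 0.003]), 0.9, array([310., 186.])), (array([0.669, 0.146, 0.003]), 0.87, array([332., 216.])), (array([0.448, 0.021, 0.001]), 0.62, array([262., 184.])), (array([ 0.596, -0.176,  0.047]), 0.34, array([228., 236.]))]
scene holder [(array([ 0.541, -0.191,  0.021]), 0.95, array([216., 230.]))]
scene grooves [(array([ 0.546, -0.193,  0.022]), 0.9, array([216., 231.])), (array([0.519, 0.404, 0.023]), 0.67, array([370., 149.])), (array([ 0.526, -0.42 ,  0.024]), 0.59, array([144., 259.]))]
scene jaw_a [(array([ 0.593, -0.174,  0.05 ]), 0.63, array([228., 235.])), (array([ 0.524, -0.418,  0.024]), 0.26, array([144., 258.])), (array([ 0.546, -0.189,  0.022]), 0.2, array([217., 231.]))]
scene ink_jar [(array([ 0.729, -0.018,  0.056]), 0.67, array([298., 245.]))]
scene book [(array([0.515, 0.406, 0.028]), 0.73, array([370., 148.]))]
scene weight [(array([ 0.756, -0.19 ,  0.036]), 0.69, array([250., 283.]))]
scene finisher [(array([ 0.524, -0.419,  0.023]), 0.67, array([144., 259.]))]
top board [(array([0.521, 0.154, 0.006]), 0.97, array([226., 235.])), (array([0.434, 0.029, 0.004]), 0.81, array([273., 267.])), (array([0.662, 0.141, 0.001]), 0.57, array([231., 184.]))]
top holder [(array([ 0.529, -0.18 ,  0.011]), 0.59, array([349., 229.]))]
top grooves [(array([ 0.528, -0.186,  0.01 ]), 0.75, array([351., 229.]))]
top jaw_a [(array([ 0.589, -0.171,  0.045]), 0.71, array([347., 206.])), (array([ 0.485, -0.198,  0.048]), 0.66, array([359., 245.]))]
top ink_jar [(array([ 0.715, -0.015,  0.054]), 0.55, array([287., 159.]))]
top book [(array([0.511, 0.408, 0.02 ]), 0.63, array([132., 241.]))]
top weight [(array([ 0.743, -0.181,  0.04 ]), 0.96, array([348., 149.]))]
top finisher [(array([ 0.51 , -0.416,  0.025]), 0.66, array([437., 234.]))]
0.9 [0.168  0.576  0.2313] [[-0.96    0.28   -0.    ]
 [ 0.28    0.96   -0.0001]
 [ 0.     -0.0001 -1.    ]]
```

```bash
python3 -c "
import cv2
i=cv2.imread('pics/top0.png')[140:300,190:390];cv2.imwrite('pics/t1.png',cv2.resize(i,None,fx=3.75,fy=3.75,interpolation=cv2.INTER_CUBIC))"
```

```text
(no output)
```

View pics/t1.png

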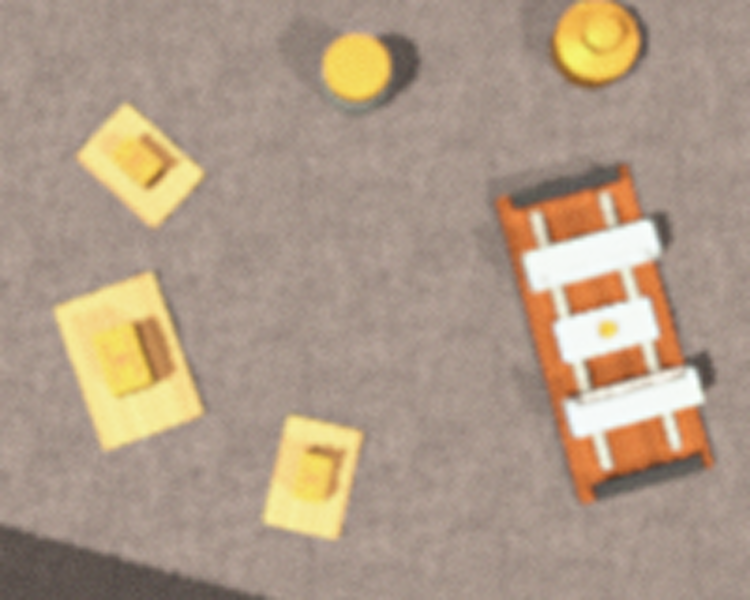

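View pics/scene0.png

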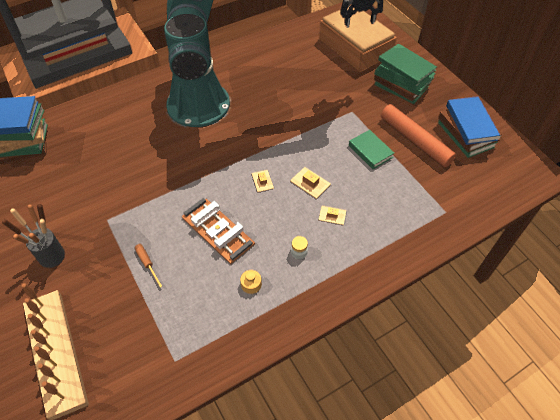

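```bash
cat > b.py <<'E'
from h import *
np.set_printoptions(precision=4,suppress=True)
s=snap('top')
def box(c,z):
    P=np.array([unproj(s,190+a/3.75,140+b/3.75,z) for a,b in c])[:,:2]
    m=P.mean(0); l=(P[0]+P[1]-P[2]-P[3])/2; print(m,'len',np.linalg.norm(l),'wid',np.linalg.norm(P[0]-P[1]),'ang',np.degrees(np.arctan2(l[1],l[0]))); return m
box([(54,310),(152,270),(203,412),(106,450)],.006)
box([(497,200),(628,165),(713,465),(585,502)],.012)
q,p,r=st(); x=r.as_matrix()[:,0]; print('toolx ang',np.degrees(np.arctan2(x[1],x[0])), q['t'])
E
python3 b.py
```

```text
[0.5186 0.1589] len 0.10872557085607662 wid 0.07671207820516567 ang 19.47521945053389
[ 0.5309 -0.186 ] len 0.2256776443582729 wid 0.0996778712429896 ang 14.029400182494097
toolx ang 163.73806345768932 0.95
```

```bash
python3 -m handwheel '[[-45.4,-30.2,3,0,0,-0.62,8.5],[-45.4,-30.2,3,0,0,-0.62,8.5],[-45.4,-30.2,3,0,0,-0.62,8.5],[-45.4,-30.2,3,0,0,-0.62,8.5],[-45.4,-30.2,3,0,0,-0.62,8.5],[-45.4,-30.2,3,0,0,-0.62,8.5],[-45.4,-30.2,3,0,0,-0.62,8.5],[-45.4,-30.2,3,0,0,-0.62,8.5]]'
cat > d.py <<'E'
# usage: d.py x y z toolx_deg tilt_deg(about tool y): delta rows from measured pose
from h import *
import sys
x,y,z,a,t=map(float,sys.argv[1:6])
q,p,r=st()
a=np.radians(a); c=np.array([np.cos(a),np.sin(a),0]); zz=np.array([0,0,-1.]); T=R.from_matrix(np.c_[c,np.cross(zz,c),zz])*R.from_euler('y',t,degrees=True)
print('pos',p.round(4),'t',q['t'],'F',np.round(q['force'],1),'q6',round(q['q'][5],2),'w',round(q['width'],3))
print('shift cm',(r.inv().apply(np.array([x,y,z])-p)*100).round(2),'turn',(r.inv()*T).as_rotvec().round(3))
E
python3 d.py .5186 .1589 .2 199.5 0
```

```text
t: 1.62
eef_pos: [0.3744, 0.331, 0.214]
orientation: [0.0, -0.168, 0.986, 0.0]
force: [1.1, 0.3, 0.6]
width: 0.998
gripper_force: 0.0
pos [0.3744 0.331  0.214 ] t 1.6167 F [1.1 0.3 0.6] q6 -1.32 w 0.998
shift cm [ -7.92 -21.01   1.4 ] turn [ 0.     0.001 -0.003]
```

```bash
python3 -m handwheel '[[-7.9,-21,1.4,0,0,0,8.5],[-7.9,-21,1.4,0,0,0,8.5],[-7.9,-21,1.4,0,0,0,8.5],[-7.9,-21,1.4,0,0,0,8.5],[-7.9,-21,1.4,0,0,0,8.5],[-7.9,-21,1.4,0,0,0,8.5],[-7.9,-21,1.4,0,0,0,8.5],[-7.9,-21,1.4,0,0,0,8.5]]'
python3 d.py .5186 .1589 .2 199.5 0
python3 - <<'E'
from h import *
s=snap('wrist','w1.png')
print([(np.round(d['at'],4),round(d['p'],2),proj(s,d['at']).round()) for d in manip.recognise(s,'board')[:3]])
E
```

```text
t: 2.28
eef_pos: [0.5176, 0.1596, 0.1996]
orientation: [-0.0, -0.166, 0.986, 0.0]
force: [-0.7, 0.2, -0.2]
width: 0.993
gripper_force: 0.0
pos [0.5176 0.1596 0.1996] t 2.2833 F [-0.7  0.2 -0.2] q6 -1.73 w 0.993
shift cm [-0.07 -0.1  -0.04] turn [ 0.    -0.    -0.007]
[(array([0.4313, 0.0303, 0.0052]), 0.82, array([169.,  46.])), (array([0.6558, 0.1469, 0.006 ]), 0.74, array([223., 294.])), (array([0.5165, 0.1537, 0.0038]), 0.64, array([270., 179.]))]
```

View pics/w1.png

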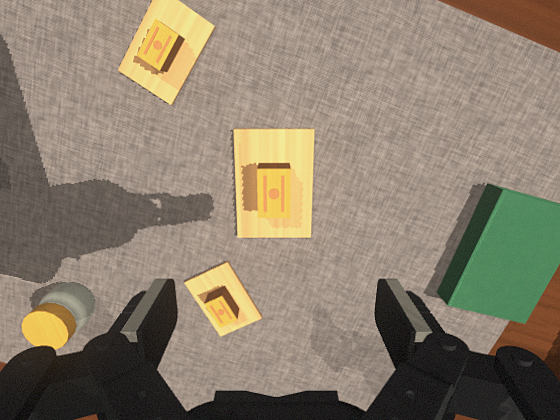

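```bash
cat > c.py <<'E'
from h import *
s=snap('wrist'); P=np.array([unproj(s,a,b,.006) for a,b in [(313,237.5),(235.5,238.5),(233.5,129),(313.5,128)]])[:,:2]
m=P.mean(0); l=(P[0]+P[1]-P[2]-P[3])/2; print(m,np.linalg.norm(l),np.degrees(np.arctan2(l[1],l[0])),'block top px',proj(s,[*m,.036]))
P=np.array([unproj(s,a,b,.036) for a,b in [(258,163),(290,163),(290,219),(258,219)]])[:,:2];print(P.mean(0))
E
python3 c.py; python3 d.py .5186 .1589 .012 199.5 0
```

```text
[0.52023044 0.16124997] 0.1117088114678342 19.54890517632777 block top px [273.74382175 193.96342438]
[0.51815439 0.16077589]
pos [0.5163 0.1613 0.1998] t 2.4333 F [-0.2 -0.5  0.5] q6 -1.73 w 0.996
shift cm [-0.15 -0.31 18.78] turn [ 0.    -0.001 -0.003]
```

```bash
python3 -m handwheel '[[-0.25,-0.1,4,0,0,0,8.5],[-0.25,-0.1,8,0,0,0,8.5],[-0.25,-0.1,12,0,0,0,8.5],[-0.25,-0.1,15.5,0,0,0,8.5],[-0.25,-0.1,17.5,0,0,0,8.5],[-0.25,-0.1,18.5,0,0,0,8.5],[-0.25,-0.1,18.9,0,0,0,8.5],[-0.25,-0.1,18.9,0,0,0,8.5]]'
python3 -m handwheel '[[0,0,0,0,0,0,2],[0,0,0,0,0,0,2],[0,0,0,0,0,0,2],[0,0,0,0,0,0,2],[0,0,0,0,0,0,2],[0,0,0,0,0,0,2],[0,0,0,0,0,0,2],[0,0,0,0,0,0,2]]' 60
python3 d.py .5309 -.186 .17 194 0
```

```text
t: 3.1
eef_pos: [0.5197, 0.161, 0.0108]
orientation: [-0.0, -0.168, 0.986, 0.0]
force: [0.3, 0.2, 0.6]
width: 0.999
gripper_force: 0.0
t: 3.77
eef_pos: [0.5209, 0.1603, 0.012]
orientation: [0.001, -0.167, 0.986, -0.0]
force: [-0.6, 0.9, 7.0]
width: 0.339
gripper_force: 60.6
pos [0.5209 0.1603 0.012 ] t 3.7667 F [-0.6  0.9  7. ] q6 -1.73 w 0.339
shift cm [ 10.44 -33.03 -15.81] turn [-0.     0.002  0.092]
```

```bash
python3 -m handwheel '[[0,0,-2,0,0,0,2],[0,0,-6,0,0,0,2],[1,-3,-10,0,0,0.01,2],[2,-7,-14,0,0,0.03,2],[3.2,-11,-16,0,0,0.04,2],[4.5,-15,-16,0,0,0.05,2],[5.7,-19,-16,0,0,0.07,2],[7,-22,-16,0,0,0.09,2]]'
python3 -m handwheel '[[1.2,-4,0,0,0,0,2],[2.3,-7.5,0,0,0,0,2],[3,-9.7,0,0,0,0,2],[3.4,-10.8,0,0,0,0,2],[3.5,-11,0,0,0,0,2],[3.5,-11,0,0,0,0,2]]'
python3 d.py .5309 -.186 .17 194 0
python3 - <<'E'
from h import *
s=snap('wrist','w2.png')
for t in ['holder','jaw_a']: print([(np.round(d['at'],4),round(d['p'],2),proj(s,d['at']).round()) for d in manip.recognise(s,t)[:3]])
E
```

```text
t: 4.43
eef_pos: [0.5278, -0.0556, 0.172]
orientation: [0.002, -0.123, 0.992, -0.001]
force: [1.9, -0.1, -0.8]
width: 0.338
gripper_force: 59.7
t: 4.93
eef_pos: [0.5193, -0.1688, 0.1701]
orientation: [-0.0, -0.122, 0.993, 0.0]
force: [0.4, -0.2, -0.9]
width: 0.336
gripper_force: 59.7
pos [ 0.5193 -0.1688  0.1701] t 4.9333 F [ 0.4 -0.2 -0.9] q6 -2.26 w 0.336
shift cm [-0.7  -1.95  0.01] turn [ 0.001 -0.     0.   ]
[(array([ 0.4622, -0.2048,  0.0235]), 0.89, array([249., 118.])), (array([ 0.6987, -0.0119,  0.0468]), 0.65, array([384., 406.]))]
[(array([ 0.4826, -0.2017,  0.0484]), 0.6, array([244., 148.]))]
```

View pics/w2.png

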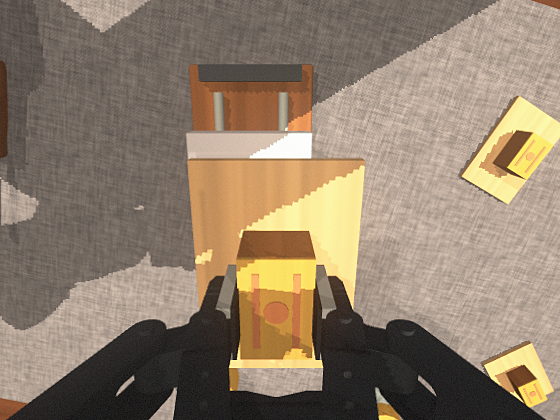

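```bash
cat > e.py <<'E'
from h import *
np.set_printoptions(precision=4,suppress=True)
s=snap('wrist'); q,p,r=st(); r0=r.as_matrix()
loc=lambda X:(X-p)@r0*1000
for dz in [6,8,10,12]:
    a,b=[unproj(s,u,159,p[2]-dz/1000) for u in (188.5,364.5)]; print('board top edge dz',dz,loc(a),loc(b),'w',np.linalg.norm(a-b)*1000)
print('base end',[loc(unproj(s,u,v,.012)) for u,v in [(190,65),(312,65)]])
A,B=[unproj(s,u,v,.012) for u,v in [(190,65),(312,65)]]; d=B-A; print('perp ang',np.degrees(np.arctan2(d[1],d[0])),'len',np.linalg.norm(d), 'tool y ang',np.degrees(np.arctan2(r0[1,1],r0[0,1])))
print('jaw outer',[loc(unproj(s,u,v,.049)) for u,v in [(187,133),(311,132)]])
s=snap('top'); ang=np.radians(14); X=np.array([np.cos(ang),np.sin(ang)]); Y=np.array([-X[1],X[0]]); c=None
f=lambda a,b,z:unproj(s,190+a/3.75,140+b/3.75,z)[:2]
base=np.mean([f(*t,.012) for t in [(497,200),(628,165),(713,465),(585,502)]],0)
for n,t in [('far out',[(523,262),(655,222)]),('near out',[(570,437),(704,402)]),('far in',[(530,291),(662,255)]),('near in',[(566,408),(697,370)])]:
    m=np.mean([f(*k,.049) for k in t],0)-base; print(n,m@X*1000,m@Y*1000)
print('base c in tool',loc(np.array([*base,0])),p)
E
python3 e.py
```

```text
board top edge dz 6 [ 55.3518 -37.0074   5.9938] [55.2938 39.0456  6.0452] w 76.0530315830451
board top edge dz 8 [ 55.01   -37.5076   7.9934] [54.9513 39.5563  8.0455] w 77.06399004100587
board top edge dz 10 [ 54.6683 -38.0079   9.9929] [54.6087 40.067  10.0457] w 78.0749484989666
board top edge dz 12 [ 54.3265 -38.5081  11.9925] [54.2662 40.5778 12.0459] w 79.0859069569274
base end [array([105.1343, -68.0297, 158.0556]), array([104.9888,  29.8656, 158.1218])]
perp ang 104.11511457109563 len 0.097895378067829 tool y ang 104.20024594353552
jaw outer [array([ 55.1431, -65.4001, 121.0404]), array([ 55.7544,  26.9746, 121.103 ])]
far out 63.616730795216455 0.43730984642128257
near out -64.27381238181245 2.461751353992903
far in 41.381428138726235 1.7770000304076
near in -42.941379113713865 0.29824933304070617
base c in tool [ -6.3585 -21.068  170.0494] [ 0.5196 -0.1672  0.1701]
```

```bash
python3 -m handwheel '[[-0.7,-0.7,1,0,-0.08,0,2],[-1.5,-1.5,3,0,-0.16,0,2],[-2,-2,5,0,-0.244,0,2],[-2,-2,7,0,-0.244,0,2],[-2,-2,8,0,-0.244,0,2],[-2,-2,8.2,0,-0.244,0,2],[-2,-2,8.2,0,-0.244,0,2]]'
python3 d.py .5309 -.186 .17 194.2 -14
python3 - <<'E'
from h import *
s=snap('wrist','w3.png')
E
```

```text
t: 5.77
eef_pos: [0.5442, -0.1826, 0.0878]
orientation: [0.12, -0.122, 0.985, 0.015]
force: [0.0, -0.6, -0.6]
width: 0.339
gripper_force: 59.6
pos [ 0.5442 -0.1826  0.0878] t 5.7667 F [ 0.  -0.6 -0.6] q6 -2.58 w 0.339
shift cm [-0.64  0.   -8.31] turn [ 0.001 -0.001 -0.001]
```

View pics/w3.png

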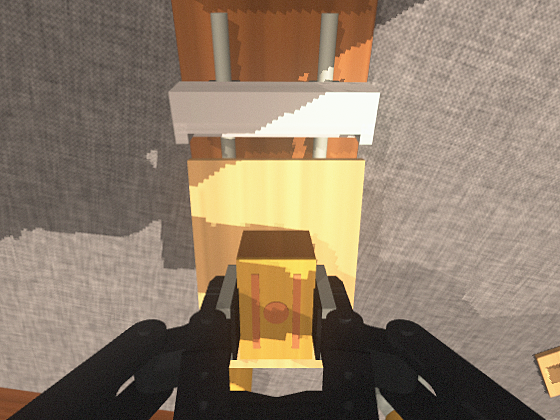

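```bash
cat > f.py <<'E'
from h import *
np.set_printoptions(precision=1,suppress=True)
s=snap('wrist'); q,p,r=st(); yy=r.as_matrix()[:,1]; xx=np.array([-yy[1]*-1,0,0]); xx=np.cross(yy,[0,0,-1.])
loc=lambda X:np.array([(X-p)@xx,(X-p)@yy,X[2]])*1000
for n,u,v,z in [('rear L',170,92,.049),('rear R',380,92,.049),('cheek L',176,143,.049),('cheek R',374,143,.049),('lip L',190,136,.049),('lip R',360,136,.049)]: print(n,loc(unproj(s,u,v,z)))
e=lambda x,y,z:loc(p+r.apply(np.array([x,y,z])/1000))
print('board bottom near',e(55.3,1,12),'top near',e(55.3,1,6),'far bottom',e(-54.7,1,12),'px',proj(s,p+r.apply([.0553,-.037,.006])),proj(s,p+r.apply([.0553,.039,.006])))
E
python3 f.py
```

```text
rear L [ 75.4 -46.2  49. ]
rear R [75.4 47.6 49. ]
cheek L [ 51.4 -47.1  49. ]
cheek R [51.4 48.5 49. ]
lip L [ 54.9 -39.9  49. ]
lip R [54.9 41.3 49. ]
board bottom near [50.7  1.  64.1] top near [52.2  1.  69.9] far bottom [-56.    1.   90.8] px [187.5 159.1] [363.9 159. ]
```

```bash
python3 -m handwheel '[[0.1,-0.03,0.8,0,0,0,2],[0.2,-0.03,1.6,0,0,0,2],[0.3,-0.03,2.3,0,0,0,2],[0.36,-0.03,2.67,0,0,0,2],[0.36,-0.03,2.67,0,0,0,2]]'
python3 f.py|tail -1
python3 - <<'E'
from h import *
s=snap('wrist','w4.png')
E
```

```text
t: 6.28
eef_pos: [0.5463, -0.1824, 0.0601]
orientation: [0.12, -0.122, 0.985, 0.016]
force: [0.4, -0.4, -0.7]
width: 0.34
gripper_force: 59.6
board bottom near [50.8  1.  35.6] top near [52.2  1.  41.5] far bottom [-56.    1.   62.1] px [187.8 158.8] [364.3 158.7]
```

View pics/w4.png

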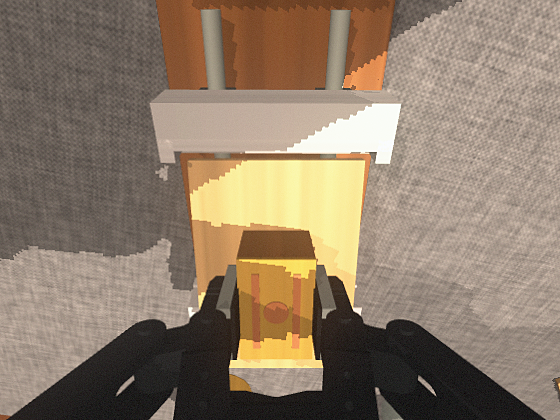

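```bash
cat > g.py <<'E'
from h import *
import sys
q,p,r=st(); yy=r.as_matrix()[:,1]; xx=np.cross(yy,[0,0,-1.])
C=np.array([.5463,-.1824,.0601]); F=np.array(q['force'])
tool=r.as_matrix()
e=lambda x,y,z:((p+tool@(np.array([x,y,z])/1000)-C)@xx*1000).round(1)
h=lambda x,y,z:((p+tool@(np.array([x,y,z])/1000))[2]*1000).round(1)
print('adv',((p-C)@xx*1000).round(1),'y',((p-C)@yy*1000).round(1),'Fx',(F@xx).round(1),'Fy',(F@yy).round(1),'Fz',F[2].round(1),'t',q['t'],'tilt',np.degrees(np.arcsin(-tool[2,0])).round(2))
print('near bot x,z',e(55.3,1,12),h(55.3,1,12),'top',e(55.3,1,6),h(55.3,1,6),'far bot',e(-54.7,1,12),h(-54.7,1,12))
E
python3 -m handwheel '[[0.29,0,-0.07,0,0,0,2],[0.58,0,-0.15,0,0,0,2],[0.78,0,-0.2,0,0,0,2],[0.87,0,-0.22,0,0,0,2],[0.87,0,-0.22,0,0,0,2]]'; python3 g.py
python3 -m handwheel '[[0.1,0,-0.025,0,0,0,2],[0.19,0,-0.05,0,0,0,2],[0.19,0,-0.05,0,0,0,2]]'; python3 g.py
python3 -m handwheel '[[0.1,0,-0.025,0,0,0,2],[0.19,0,-0.05,0,0,0,2],[0.19,0,-0.05,0,0,0,2]]'; python3 g.py
```

```text
t: 6.8
eef_pos: [0.5379, -0.1853, 0.0616]
orientation: [0.121, -0.122, 0.985, 0.015]
force: [0.3, 0.1, -1.7]
width: 0.339
gripper_force: 59.6
adv 8.8 y -0.7 Fx -0.3 Fy 0.0 Fz -1.7 t 6.8 tilt 13.98
near bot x,z 59.6 36.6 top 61.1 42.4 far bot -47.1 63.2
t: 7.05
eef_pos: [0.5362, -0.1856, 0.0615]
orientation: [0.121, -0.122, 0.985, 0.015]
force: [0.2, 0.6, -1.3]
width: 0.34
gripper_force: 59.6
adv 10.6 y -0.7 Fx -0.3 Fy 0.5 Fz -1.3 t 7.05 tilt 13.97
near bot x,z 61.3 36.5 top 62.8 42.3 far bot -45.4 63.0
t: 7.3
eef_pos: [0.5347, -0.1862, 0.0616]
orientation: [0.121, -0.122, 0.985, 0.015]
force: [0.9, 1.2, -1.7]
width: 0.338
gripper_force: 59.5
adv 12.1 y -0.8 Fx -1.2 Fy 1.0 Fz -1.7 t 7.3 tilt 14.01
near bot x,z 62.9 36.6 top 64.3 42.4 far bot -43.8 63.2
```

```bash
python3 -m handwheel '[[0.12,0,0.05,0,0,0,2],[0.21,0,0.03,0,0,0,2],[0.21,0,0.03,0,0,0,2]]'; python3 g.py
python3 -m handwheel '[[0.1,0,-0.025,0,0,0,2],[0.19,0,-0.05,0,0,0,2],[0.19,0,-0.05,0,0,0,2]]'; python3 g.py
```

```text
t: 7.55
eef_pos: [0.5334, -0.1868, 0.0611]
orientation: [0.122, -0.122, 0.985, 0.015]
force: [4.4, 2.3, 1.9]
width: 0.343
gripper_force: 59.7
adv 13.6 y -1.2 Fx -4.9 Fy 1.2 Fz 1.9 t 7.55 tilt 14.06
near bot x,z 64.3 36.0 top 65.8 41.9 far bot -42.4 62.8
t: 7.8
eef_pos: [0.5316, -0.1873, 0.0612]
orientation: [0.122, -0.122, 0.985, 0.015]
force: [4.9, 2.7, 0.5]
width: 0.342
gripper_force: 59.7
adv 15.5 y -1.2 Fx -5.4 Fy 1.5 Fz 0.5 t 7.8 tilt 14.07
near bot x,z 66.2 36.1 top 67.6 41.9 far bot -40.5 62.8
```

```bash
python3 -m handwheel '[[0.12,0.03,-0.03,0,0,0,2],[0.24,0.05,-0.06,0,0,0,2],[0.36,0.07,-0.09,0,0,0,2],[0.48,0.08,-0.12,0,0,0,2],[0.58,0.08,-0.145,0,0,0,2],[0.58,0.08,-0.145,0,0,0,2]]'; python3 g.py
python3 - <<'E'
from h import *
q,p,r=st(); m=r.as_matrix(); print(np.degrees(np.arctan2(m[1,0],m[0,0])),np.degrees(np.arctan2(m[1,1],m[0,1])))
s=snap('wrist','w5.png'); print(proj(s,p+r.apply([.0553,-.037,.006])),proj(s,p+r.apply([.0553,.039,.006])))
E
```

```text
t: 8.3
eef_pos: [0.5266, -0.1885, 0.0614]
orientation: [0.122, -0.121, 0.985, 0.014]
force: [8.4, 3.4, -1.9]
width: 0.339
gripper_force: 59.4
adv 20.6 y -1.1 Fx -9.0 Fy 1.2 Fz -1.9 t 8.3 tilt 14.15
near bot x,z 71.3 36.3 top 72.8 42.1 far bot -35.3 63.2
-165.93195375618384 104.03788510319214
[188.59001866 157.88452437] [364.7654837  157.84083698]
```

View pics/w5.png

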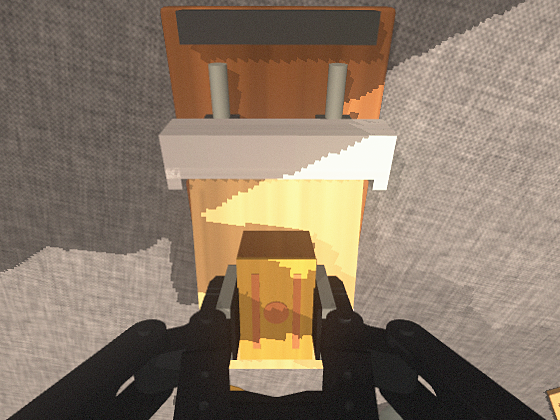

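```bash
python3 -m handwheel '[[0.12,0,-0.03,0,0,0,2],[0.24,0,-0.06,0,0,0,2],[0.36,0,-0.09,0,0,0,2],[0.45,0,-0.11,0,0,0,2],[0.45,0,-0.11,0,0,0,2],[0.45,0,-0.11,0,0,0,2]]'; python3 g.py
```

```text
t: 8.85
eef_pos: [0.5227, -0.1895, 0.0616]
orientation: [0.123, -0.121, 0.985, 0.014]
force: [10.3, 4.5, -2.1]
width: 0.34
gripper_force: 59.5
adv 24.6 y -1.2 Fx -11.0 Fy 1.9 Fz -2.1 t 8.85 tilt 14.19
near bot x,z 75.3 36.4 top 76.8 42.2 far bot -31.3 63.4
```

```bash
cat > k.py <<'E'
from h import *
import sys
# args: lead shift(mm), final near bottom z, list of final tilts
q,p,r=st(); t0=np.arcsin(-r.as_matrix()[2,0]); 
def off(th): c,s=np.cos(th),np.sin(th); return np.array([55.3*c-6*s, 55.3*s+12*c])
zb0=p[2]*1000-off(t0)[1]; ls,zb=float(sys.argv[1]),float(sys.argv[2])
for a in sys.argv[3:]:
    th=np.radians(float(a)); k=min(1,(t0-th)/np.radians(6))
    dx=off(t0)[0]+ls*k-off(th)[0]; dn=-((zb0+(zb-zb0)*k+off(th)[1])-p[2]*1000)
    c,s=np.cos(t0),np.sin(t0); print(a,'x %.3f z %.3f ry %.3f'%((c*dx+s*dn)/10,(-s*dx+c*dn)/10,t0-th))
E
python3 k.py 1.7 34.8 12.5 11 9.5 8 6 4 2 0
```

```text
12.5 x 0.041 z 0.191 ry 0.030
11 x 0.082 z 0.362 ry 0.056
9.5 x 0.126 z 0.533 ry 0.082
8 x 0.168 z 0.700 ry 0.108
6 x 0.171 z 0.892 ry 0.143
4 x 0.181 z 1.084 ry 0.178
2 x 0.197 z 1.276 ry 0.213
0 x 0.221 z 1.469 ry 0.248
```

```bash
python3 -m handwheel '[[0.04,0,0.19,0,0.03,0,2],[0.08,0,0.36,0,0.056,0,2],[0.13,0,0.53,0,0.082,0,2],[0.17,0,0.7,0,0.108,0,2],[0.17,0,0.7,0,0.108,0,2],[0.17,0,0.7,0,0.108,0,2]]'; python3 g.py; python3 k.py 0 34.5 6 4 2 0
```

```text
t: 9.35
eef_pos: [0.5245, -0.1894, 0.055]
orientation: [0.071, -0.122, 0.99, 0.007]
force: [10.6, 5.3, 4.3]
width: 0.337
gripper_force: 60.4
adv 22.8 y -1.5 Fx -11.5 Fy 2.6 Fz 4.3 t 9.35 tilt 8.16
near bot x,z 75.9 35.3 top 76.7 41.2 far bot -33.0 50.9
6 x -0.015 z 0.235 ry 0.038
4 x -0.022 z 0.453 ry 0.073
2 x -0.022 z 0.671 ry 0.107
0 x -0.019 z 0.865 ry 0.142
```

```bash
python3 -m handwheel '[[0.08,0,-0.04,0,0,0,2],[0.08,0,-0.04,0,0,0,2],[0.08,0,-0.04,0,0,0,2]]'; python3 g.py
python3 -m handwheel '[[0,0,0.1,0,0.018,0,2],[-0.01,0,0.21,0,0.036,0,2],[-0.02,0,0.32,0,0.055,0,2],[-0.02,0,0.32,0,0.055,0,2],[-0.02,0,0.32,0,0.055,0,2]]'; python3 g.py;  python3 k.py 0 34.5 3 2 1 0
```

```text
t: 9.6
eef_pos: [0.5234, -0.1898, 0.0552]
orientation: [0.071, -0.122, 0.99, 0.007]
force: [10.8, 5.7, 2.0]
width: 0.342
gripper_force: 60.1
adv 24.0 y -1.6 Fx -11.8 Fy 2.9 Fz 2.0 t 9.6 tilt 8.16
near bot x,z 77.1 35.5 top 77.9 41.4 far bot -31.8 51.1
t: 10.02
eef_pos: [0.5246, -0.1895, 0.0522]
orientation: [0.044, -0.122, 0.992, 0.004]
force: [11.1, 5.8, 3.4]
width: 0.34
gripper_force: 60.5
adv 22.8 y -1.6 Fx -12.2 Fy 2.9 Fz 3.4 t 10.0167 tilt 5.05
near bot x,z 76.8 35.3 top 77.3 41.3 far bot -32.8 45.0
3 x -0.016 z 0.225 ry 0.036
2 x -0.021 z 0.335 ry 0.053
1 x -0.024 z 0.446 ry 0.071
0 x -0.025 z 0.556 ry 0.088
```

```bash
python3 -m handwheel '[[-0.01,0,0.12,0,0.018,0,2],[-0.01,0,0.22,0,0.036,0,2],[-0.02,0,0.33,0,0.053,0,2],[-0.02,0,0.33,0,0.053,0,2]]'; python3 g.py
python3 -m handwheel '[[0,0,0.1,0,0.018,0,2],[0,0,0.2,0,0.035,0,2],[0,0,0.2,0,0.035,0,2],[0,0,0.2,0,0.035,0,2]]'; python3 g.py
```

```text
t: 10.35
eef_pos: [0.5255, -0.1893, 0.0489]
orientation: [0.018, -0.122, 0.992, 0.0]
force: [10.2, 5.1, 5.0]
width: 0.338
gripper_force: 60.7
adv 21.9 y -1.6 Fx -11.2 Fy 2.5 Fz 5.0 t 10.35 tilt 2.02
near bot x,z 76.7 34.9 top 76.9 40.9 far bot -33.2 38.8
t: 10.68
eef_pos: [0.5257, -0.1893, 0.047]
orientation: [0.001, -0.122, 0.992, -0.002]
force: [10.6, 5.1, 5.0]
width: 0.334
gripper_force: 60.8
adv 21.7 y -1.7 Fx -11.5 Fy 2.4 Fz 5.0 t 10.6833 tilt 0.08
near bot x,z 77.0 34.9 top 77.0 40.9 far bot -33.0 35.0
```

```bash
python3 -m handwheel '[[-0.15,0.03,-0.03,0,0,0,2],[-0.3,0.06,-0.03,0,0,0,2],[-0.45,0.06,-0.03,0,0,0,2],[-0.6,0.06,-0.03,0,0,0,2],[-0.6,0.06,-0.03,0,0,0,2]]'; python3 g.py
python3 -m handwheel '[[-0.1,0.02,0,0,0,0,2],[-0.2,0.04,0,0,0,0,2],[-0.3,0.04,0,0,0,0,2],[-0.3,0.04,0,0,0,0,2]]'; python3 g.py
```

```text
t: 11.1
eef_pos: [0.5306, -0.188, 0.047]
orientation: [0.0, -0.123, 0.992, -0.002]
force: [8.5, 2.9, 3.3]
width: 0.343
gripper_force: 60.4
adv 16.6 y -1.6 Fx -9.0 Fy 0.8 Fz 3.3 t 11.1 tilt 0.01
near bot x,z 71.9 35.0 top 71.9 41.0 far bot -38.1 35.0
t: 11.43
eef_pos: [0.532, -0.1874, 0.0467]
orientation: [-0.001, -0.123, 0.992, -0.002]
force: [6.1, -2.3, 3.0]
width: 0.34
gripper_force: 60.6
adv 15.1 y -1.3 Fx -5.3 Fy -3.7 Fz 3.0 t 11.4333 tilt -0.14
near bot x,z 70.4 34.9 top 70.4 40.9 far bot -39.6 34.6
```

```bash
python3 -m handwheel '[[-0.05,-0.05,0,0,0,0,2],[-0.1,-0.05,0,0,0,0,2],[-0.1,-0.05,0,0,0,0,2]]'; python3 g.py
python3 - <<'E'
from h import *
q,p,r=st(); print(q['torque'])
s=snap('wrist','w6.png'); a=s['img']; b=snap('scene')['img'][190:275,170:270]
import cv2
cv2.imwrite('pics/w6b.png',np.vstack([a,cv2.resize(b,None,fx=2.1,fy=2.1,interpolation=2) if 0 else cv2.copyMakeBorder(cv2.resize(b,(211,180),interpolation=2),0,0,0,560-211,0)])[:,:,::-1])
E
```

```text
t: 11.68
eef_pos: [0.532, -0.1872, 0.0464]
orientation: [-0.002, -0.123, 0.992, -0.002]
force: [4.3, -2.1, 3.0]
width: 0.341
gripper_force: 60.6
adv 15.0 y -1.1 Fx -3.6 Fy -3.1 Fz 3.0 t 11.6833 tilt -0.23
near bot x,z 70.4 34.6 top 70.4 40.6 far bot -39.6 34.1
[-0.44909857 -0.92928979 -0.13341245]
```

View pics/w6b.png

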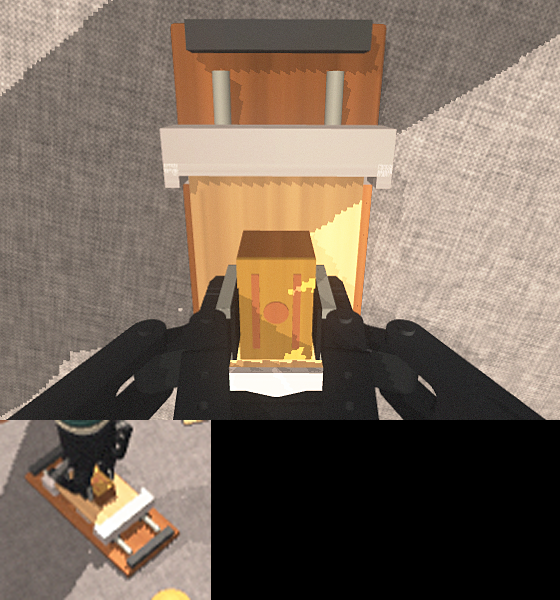

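```bash
python3 -m handwheel '[[-0.1,-0.05,-0.02,0,0,0,2],[-0.2,-0.05,-0.02,0,0,0,2],[-0.25,-0.05,-0.02,0,0,0,2],[-0.25,-0.05,-0.02,0,0,0,2]]'; python3 g.py
```

```text
t: 12.12
eef_pos: [0.5334, -0.1868, 0.0463]
orientation: [-0.003, -0.123, 0.992, -0.001]
force: [3.6, -4.6, 5.2]
width: 0.339
gripper_force: 60.9
adv 13.5 y -1.1 Fx -2.4 Fy -5.4 Fz 5.2 t 12.1167 tilt -0.34
near bot x,z 68.9 34.6 top 68.9 40.6 far bot -41.1 33.9
```

```bash
python3 -m handwheel '[[-0.05,-0.1,0,0,0,0,2],[-0.05,-0.1,-0.03,0,0,0,2],[-0.05,-0.1,-0.03,0,0,0,2]]' 20; python3 g.py;  python3 -m handwheel '[[0,0,0,0,0,0,4],[0,0,0,0,0,0,5],[0,0,0,0,0,0,6],[0,0,0,0,0,0,7],[0,0,0,0,0,0,7],[0,0,0,0,0,0,7]]'; python3 g.py
```

```text
t: 12.37
eef_pos: [0.5333, -0.1868, 0.0461]
orientation: [-0.003, -0.123, 0.992, -0.001]
force: [3.0, -3.1, 5.0]
width: 0.34
gripper_force: 60.7
adv 13.6 y -1.1 Fx -2.1 Fy -3.7 Fz 5.0 t 12.3667 tilt -0.4
near bot x,z 69.0 34.5 top 69.0 40.5 far bot -41.0 33.8
t: 12.87
eef_pos: [0.5328, -0.1863, 0.0458]
orientation: [-0.004, -0.123, 0.992, -0.0]
force: [-0.3, 0.8, -0.8]
width: 0.817
gripper_force: 0.0
adv 14.0 y -0.5 Fx 0.1 Fy 0.9 Fz -0.8 t 12.8667 tilt -0.45
near bot x,z 69.4 34.2 top 69.3 40.2 far bot -40.6 33.4
```

Released; raise straight up and look.

```bash
python3 -m handwheel '[[0,0,-1,0,0,0,7.5],[0,0,-3,0,0,0,8],[0,0,-6,0,0,0,8.3],[0,0,-10,0,0,0,8.3],[-2,0,-14,0,0,0,8.3],[-5,0,-16,0,0,0,8.3],[-7,0,-16,0,0,0,8.3],[-7,0,-16,0,0,0,8.3]]'
python3 - <<'E'
from h import *
s=snap('wrist','w7.png'); t=snap('top')
print([(np.round(d['at'],3),round(d['p'],2)) for n in ['ink_jar','weight','finisher','board'] for d in manip.recognise(t,n)[:1]])
b=snap('scene')['img'][190:275,170:270]
cv2.imwrite('pics/w7b.png',np.vstack([s['img'],cv2.copyMakeBorder(cv2.resize(b,(211,180),interpolation=2),0,0,0,560-211,0)])[:,:,::-1])
E
```

```text
t: 13.53
eef_pos: [0.6076, -0.1692, 0.2093]
orientation: [0.001, -0.123, 0.992, -0.002]
force: [0.2, 0.4, -0.7]
width: 0.974
gripper_force: 0.0
[(array([ 0.716, -0.01 ,  0.055]), 0.74), (array([ 0.742, -0.177,  0.041]), 0.64), (array([0.436, 0.027, 0.006]), 0.95)]
```

View pics/w7b.png

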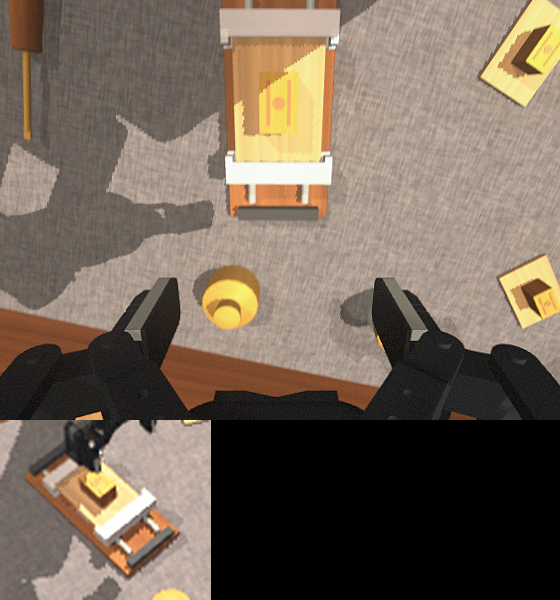

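```bash
python3 -c "
from cell import manip
print(manip.finish_job())"
```

```text
the job is handed in; nothing more can be done
None
```

The board is mounted in the holder and handed in at about 13.7 s, but no verdict came back: the last pictures show it flat, block up, under both lips and released. The equal 1–5 mm jaw split was not measured after release.

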